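Clamp a fruit for inspection

ROBOT

A 7-joint arm with a two-finger parallel gripper is mounted at the origin on the work surface. World frame = base frame: x ahead of the robot, y to its left, z up, the work surface at z = 0. Lengths are in m, angles in rad, forces in N, time in s.
With the tool pointing down it reaches from about 0.4 to 0.85 m from the base axis. Payload 6.9 kg.
Tool frame: the origin (TCP) lies midway between the tips of the shut fingers; the grasp point (between the pads) lies 19 mm behind it (robot.grasp_offset is the distance from the TCP to the grasp point, in m); z points along the fingers, y is the line along which they close (so a half turn about z gives the same grasp; the last joint's range is limited). The gripper opens to 85 mm and grips with 20 to 120 N. Pads are 22 mm wide; open, the fingers measure 114 mm over their backs; the gripper's body (76 mm by 85 mm) begins 54 mm behind the grasp point. The pads swing forward as they close: fully open they stand 13 mm farther back than shut.
Start: joints at [1.228, 0.507, -0.238, 1.5, 0.126, 1.149, -0.155], TCP at [0.271, -0.563, 0.231] pointing down, gripper open.
Joint ranges: [-3.08, 3.08], [-0.24, 2.05], [-1.43, 1.35], [0, 2.5], [-1.52, 4.66], [0.17, 1.96], [-2.89, 2.89]. Speed limits (rad/s): [2.39, 2.39, 3.14, 3.14, 3.14, 3.14, 3.14].

INTERFACE

Orientations are given as a unit quaternion [x, y, z, w].
In Python, from bench import robot gives the robot as it stands. The module is installed in compiled form; this text tells all that it offers.
- The arm moves only by the tool apply_moves, never from a script. Its argument "series" is a list of rows, each an object with "slide": the shift along the tool's x, y, z in units of 60 mm (1.0 is 60 mm), a list of three; "rotation": the turn, a rotation vector about the tool's x, y, z in units of 8 degrees (1.0 is 8 degrees), a list of three; "fingers": the opening in per cent of the stroke, from 0 (shut) to 100 (fully open). In form: [{"slide": [x, y, z], "rotation": [wx, wy, wz], "fingers": fingers}, ...]. A call has 1 to 8 rows; each row shifts and turns the commanded pose from where the row before left it, along the tool's axes as they then stand; what a row does not reach is not made up. A row lasts 1/8 s, in which the tool goes at most 62.5 mm and 10.7 degrees, less where a joint would pass 70% of its speed; a pose out of reach is approached as far as the arm can. A call is refused whole if a number of a shift passes 1 or a number of a turn 1, either way. A call with a gripper value outside its range is refused whole. The fingers move at their own pace and stop on an object; the grip force is fixed at half the most. Time passes only in rows, so rows that do not move let the fingers close. It gives the time, the measured TCP pose, the force and the opening at its end, in the units of the state.
- robot.read_state(): the state, without advancing time (a new reading comes with each control period).
- robot.capture(name): name is "scene" or "top"; returns a dict with "pixels" (384x512x3 uint8, red, green, blue), "depth" (384x512 float32, m along the optical axis (not along the pixel's ray), 0 where there is no reading), "fx", "fy", "cx", "cy" (pixels), "xyz" and "rotation" of the camera in the world. Camera axes: x right, y down, z forward; pixel columns grow to the right and rows downward; lengths in m; the calibration is good to about 2 mm. A picture is of the moment at which its call begins.
- robot.close_job(): hands the job in, once; it reports no verdict.
The state is a dict: "time_s": time; "joint_pos": joint angles; "qvel": joint speeds; "joint_efforts": joint torques, N m; "tcp_pos": TCP position; "eef_rot": TCP orientation; "ft_force": force on the tool from outside, world axes, zero at the start; "moment": the same for the moment, N m; "width": finger opening in m.
Only numpy, scipy, OpenCV 4.12 (cv2) and the standard library are available. Lean on these libraries where they do the work, as an engineer would, in place of code of your own. Each camera call takes 0.05 s, during which the arm holds its last target. There are 200 camera calls.

TASK

Pick the green fruit out of the white tray and set it down on the cradle rails between the two jaws of the orange bench clamp. Then squeeze the red trigger again and again, letting it spring back each time, until the ratcheting jaw holds the fruit firmly (about 15 newtons) but is not tightened so hard that it bruises it (24 newtons or more); move the jaw only with the trigger. Let go of everything and leave the yellow fruit, the brass weight and the blue ring where they are.

Things in the scene. Friction and masses are not known exactly. Their poses are not given: they have to be found in the camera images.
- green_fruit_center (a point): centre of the loose, hard green fruit to be clamped: a ball 58 mm in diameter, about 120 g, with a small brown stem end. It sits in one of the two seats of the white tray, its centre 47 mm above the table.
- yellow_fruit_center (a point): centre of the yellow fruit, same size, in the other seat of the tray; leave it alone.
- tray: white tray, fixed, 200 mm long (its x axis) and 90 mm wide (y), origin at the centre of its underside on the table. Two square seats 44 mm wide and 24 mm tall, centred at x = -50 and +50 mm, y = 0.
- clamp: orange one-hand bench clamp, fixed. Origin on the table below the trigger's pivot; x axis along the clamp towards the fixed jaw, z up. Aluminium base from x = -115 to +175 mm, 90 mm wide, 12 mm thick. Orange housing from x = -100 to +20 mm, 36 mm wide, 105 mm tall, handle and trigger on top; it hides the ratchet bar that drives the moving jaw.
- cradle (a point): centre of the fruit when it rests on the rails against the fixed jaw: clamp x = 121 mm, 55 mm above the table. Two white rails along the clamp's x, 24 mm apart inside, 34 outside, tops 29 mm up, carry the fruit; it stays where it is put down. Anywhere on the rails between the jaws will do: the moving jaw pushes it on against the fixed one.
- fixed_face (a point): centre of the fixed jaw's rubber face (44 mm square), at clamp x = 150 mm, 55 mm above the table; the face looks along the clamp's -x. The fixed jaw is orange, 50 mm wide, its top 85 mm above the table.
- jaw: moving jaw: orange plate 44 mm square with a black pad, on a steel sleeve that comes out of the housing; top 77 mm above the table. The ratchet (3 mm teeth) drives it along the clamp's +x and keeps it from going back. Its origin is the clamp's origin at full opening and moves with it along x. At the start the jaws stand 10 to 36 mm wider than the fruit.
- jaw_face (a point): centre of the moving jaw's black pad face (40 mm square), 55 mm above the table. The fruit touches both jaws when this is 58 mm from fixed_face. From then on jaw and fruit stand still and further teeth only load a spring hidden in the housing (2 N per mm, 14 mm of travel: about 6 N per tooth).
- trigger_grip (a point): centre of the trigger's red cross bar: 14 mm thick, 46 mm long across the clamp (its y), 155 mm above the table, at clamp x = +11 mm when released. Squeezed fully towards the handle (clamp's -x) it stands at x = -11 mm. Both sides above the housing are free for fingers.
- handle_grip (a point): centre of the fixed black handle at the height of the trigger's cross bar, 155 mm above the table, clamp x = -27 mm. The handle is 14 mm thick along x (back at -34, front at -20 mm), 30 mm wide, and reaches 175 mm above the table.
- weight: brass knob weight, 38 mm wide, 48 mm tall, standing on the table; leave alone.
- ring_gauge: blue plastic sizing ring, 84 mm across, 12 mm tall, lying on the table; leave alone.
- trigger (a joint): angle of the trigger about its pivot 100 mm above the table: 0 released, 0.4 rad squeezed fully; a spring returns it. A full squeeze moves the jaw about 9 mm. At the cross bar it takes about 4 N with the jaw free plus about 0.45 N per newton on the fruit: 12 to 13 N there means 17 to 20 N on the fruit, 15 N is too much. On release the jaw falls back to the last tooth passed, losing up to 6 N.
Things that resemble listed ones, but are neither listed nor needed, are in the scene too. Of the things like the part that bears green_fruit_center, leave any that is purple; of the rest the larger one is meant.

How it is judged:
On the way, in this order (a step that is already met when the one before it is completed fails the run):
1. the green fruit rests on the cradle rails between the jaws, let go of (x of green_fruit_center in the frame of clamp between 0.07 and 0.126 m and y of green_fruit_center in the frame of clamp between -0.008 and 0.008 m and z of green_fruit_center in the frame of clamp between 0.049 and 0.061 m and linear speed of green_fruit below 0.03 m/s and contact force between the fingers and green_fruit below 0.2 N), for 0.2 s.
2. the jaw presses on the fruit with more than 8 N (contact force between jaw and green_fruit above 8 N), for 0.2 s.
At the end, for the whole second after the job is handed in: The green fruit rests on the rails between the jaws (centre within 8 mm of the cradle point), at rest, held by the ratchet alone with 8 to 24 N between moving jaw and fruit, the robot touching nothing; the other things are where they were (contact force between jaw and green_fruit between 8 and 24 N and distance between green_fruit_center and cradle below 0.008 m and linear speed of green_fruit below 0.02 m/s).
It fails at once if the jaw bruises the fruit (24 N or more) (contact force between jaw and green_fruit above 24 N).
It fails at once if the robot pushes the moving jaw directly (more than 4 N) (contact force between any of the fingers, the arm and jaw above 4 N).
It fails at once if the yellow fruit, the weight or the ring is moved by more than 20 mm (distance of any of yellow_fruit_center, weight, ring_gauge from where it was at the start of the episode above 0.02 m).
It also fails if it takes over 72 s, if anything falls off the work surface, if the arm or the gripper's body presses on something with over 40 N, if the wrist force passes 120 N, or if a joint passes its speed limit or range.

## Working session

There is one attempt and no reset: what is moved stays moved. The work goes in short steps, Python scripts to look and compute and a tool call to move; the robot and the scene stay as the last step left them, time stands still between calls to the robot, and variables do not carry over. Pictures are saved under pics/ and viewed, on a budget of 10 in all, crops included, one or two more only if the job needs it, and the job is handed in when it is done.

Besides the shell and the picture viewer there is one more tool, called after ">>>" by a JSON object that holds its "name" and its "arguments", one argument or row to a line. apply_moves: Moves the arm, as the interface text tells. Its arguments: {"type":"object","properties":{"series":{"type":"array","items":{"type":"object","properties":{"slide":{"type":"array","items":{"type":"number"}},"rotation":{"type":"array","items":{"type":"number"}},"fingers":{"type":"number"}}}}},"required":["series"]}

```bash
mkdir -p pics
cat > h.py <<'E'
import numpy as np, cv2
from bench import robot
from scipy.spatial.transform import Rotation as R
def rot(c):
    r=np.array(c["rotation"],float)
    return r if r.shape==(3,3) else R.from_quat(r).as_matrix()
def cloud(c):
    d=c["depth"]; v,u=np.mgrid[:d.shape[0],:d.shape[1]]
    p=np.stack([(u-c["cx"])/c["fx"]*d,(v-c["cy"])/c["fy"]*d,d],-1)
    return p@rot(c).T+np.array(c["xyz"])
def ray(c,u,v,z):
    r=rot(c)@np.array([(u-c["cx"])/c["fx"],(v-c["cy"])/c["fy"],1]); o=np.array(c["xyz"])
    return o+r*(z-o[2])/r[2]
def save(c,n): cv2.imwrite("pics/"+n+".png",c["pixels"][:,:,::-1])
E
python3 - <<'E'
from h import *
import pickle
s=robot.read_state(); print(s)
print(getattr(robot,'grasp_offset',None))
cs={n:robot.capture(n) for n in("scene","top")}
pickle.dump(cs,open("c0.pkl","wb"))
for n,c in cs.items(): print(n,c["xyz"],c["rotation"],c["fx"],c["cx"],c["cy"])
save(cs["scene"],"scene0"); save(cs["top"],"top0")
E
```

```text
{'time_s': 0.0, 'joint_pos': array([ 1.22851877,  0.50832937, -0.23750345,  1.50115478,  0.12570916,
        1.14889736, -0.1548108 ]), 'qvel': array([ 0.0005218 ,  0.00113819,  0.00067515, -0.00036186,  0.00075905,
        0.00237231,  0.00160409]), 'joint_efforts': array([ 7.94566877e-04, -6.20602512e+01, -2.18663469e+00, -2.49653327e+01,
        1.25507824e-02,  1.18546112e-02,  4.00281715e-05]), 'tcp_pos': array([ 0.27029602, -0.56296011,  0.23042662]), 'eef_rot': array([ 9.75041683e-01,  2.22020060e-01, -2.26495205e-04, -8.70779686e-04]), 'ft_force': array([-0.18812003, -0.57635929, -0.39703481]), 'moment': array([-0.00958942, -0.04831607,  0.0149099 ]), 'width': 0.08556287471183298}
0.0187
scene [1.15674894 0.0096473  0.81769962] [ 0.71071882  0.62130549 -0.21221829 -0.25262947] 483.84561386402936 249.74685417979092 188.21099200327498
top [0.45106991 0.08769001 0.916621  ] [-0.68978369  0.71612985 -0.07894979  0.07157823] 437.24722249873327 253.81661596224902 193.17989128890514
```

View pics/scene0.png

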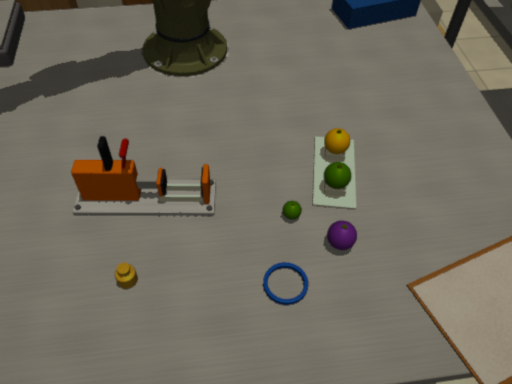

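View pics/top0.png

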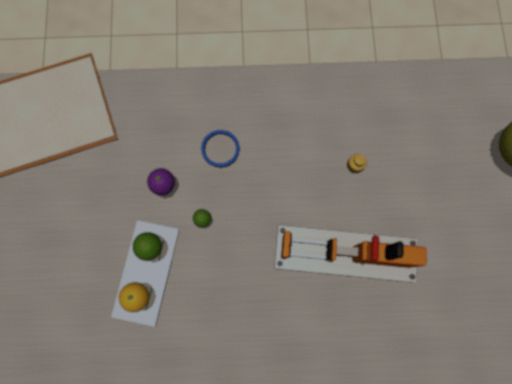

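The scene view shows the clamp at (145,185), the tray at (335,172) with the green fruit at (337,175), and decoys: a small green ball at (292,210) and a purple ball at (342,235). The top view shows the green fruit at (147,246) and the clamp spanning (278–425, 250), with the trigger at (376,248).

```bash
cat > m.py <<'E'
from h import *
import pickle
cs=pickle.load(open("c0.pkl","rb"))
for n,c in cs.items():
    P=cloud(c); hsv=cv2.cvtColor(c["pixels"],cv2.COLOR_RGB2HSV); H,S,V=[hsv[...,i].astype(int) for i in range(3)]
    ok=(c["depth"]>0)&(abs(P[...,2]-.1)<.12)&(np.hypot(P[...,0],P[...,1])>.2)
    for name,m in dict(green=(H>35)&(H<75)&(S>120),yellow=(H>14)&(H<30)&(S>140)&(V>80),orange=(H>5)&(H<13)&(S>190),red=((H<4)|(H>175))&(S>180),blue=(H>100)&(H<125)&(S>150)).items():
        k,l,st,ce=cv2.connectedComponentsWithStats((m&ok).astype(np.uint8))
        for i in range(1,k):
            if st[i,4]<25: continue
            q=P[l==i]; b=np.percentile(q,[1,50,99],axis=0)
            print(n,name,st[i,4],ce[i].round(1),b.round(3).tolist(), "ray z=.047",ray(c,*ce[i],.047)[:2].round(4))
c=cs["top"]; P=cloud(c); hsv=cv2.cvtColor(c["pixels"],cv2.COLOR_RGB2HSV)
# base plate / housing rectangles from the height map
for nm,lo,hi in(("plate",.006,.02),("housing",.098,.112),("fixed+jaw",.07,.09),("tall",.14,.19)):
    m=(P[...,2]>lo)&(P[...,2]<hi)&(c["depth"]>0)
    k,l,st,ce=cv2.connectedComponentsWithStats(m.astype(np.uint8))
    for i in range(1,k):
        if st[i,4]<20: continue
        q=P[l==i]; r=cv2.minAreaRect((q[:,:2]*1000).astype(np.float32))
        print(nm,st[i,4],ce[i].round(0),[np.round(x,1) for x in r],q[:,2].mean().round(3))
E
python3 m.py
```

```text
scene green 542 [337.2 175.1] [[0.522, 0.262, 0.038], [0.552, 0.284, 0.063], [0.567, 0.312, 0.076]] ray z=.047 [0.5391 0.2895]
scene green 256 [291.6 209.7] [[0.585, 0.165, 0.016], [0.604, 0.181, 0.032], [0.614, 0.199, 0.04]] ray z=.047 [0.6144 0.1778]
scene yellow 438 [337.4 139.4] [[0.398, 0.286, 0.016], [0.454, 0.309, 0.064], [0.47, 0.339, 0.075]] ray z=.047 [0.4381 0.3159]
scene yellow 657 [455.1 287.8] [[0.708, 0.372, -0.0], [0.768, 0.426, 0.003], [0.965, 0.609, 0.006]] ray z=.047 [0.8185 0.4311]
scene yellow 296 [124.5 272.3] [[0.69, -0.164, 0.026], [0.707, -0.146, 0.033], [0.719, -0.131, 0.049]] ray z=.047 [ 0.7115 -0.1442]
scene yellow 52 [507.2 380.8] [[0.965, 0.461, 0.001], [0.971, 0.474, 0.003], [0.975, 0.483, 0.005]] ray z=.047 [0.9811 0.4481]
scene orange 44 [123.9 164.6] [[0.498, -0.143, 0.103], [0.514, -0.138, 0.106], [0.519, -0.13, 0.13]] ray z=.047 [ 0.4531 -0.1508]
scene orange 592 [110.2 186.1] [[0.511, -0.234, 0.024], [0.521, -0.173, 0.061], [0.529, -0.122, 0.1]] ray z=.047 [ 0.5085 -0.1771]
scene orange 63 [205.6 189.1] [[0.52, 0.007, 0.038], [0.553, 0.014, 0.058
[... 4109 characters left out ...]
rray([13.3, 69.9]), np.float64(80.0)] 0.077
fixed+jaw 207 [286. 244.] [array([530.3,  16.4]), array([15.2, 49.4]), np.float64(82.0)] 0.084
fixed+jaw 255 [144. 245.] [array([539.8, 291.3]), array([36.7, 34.6]), np.float64(87.6)] 0.073
fixed+jaw 170 [332. 249.] [array([518. , -73.2]), array([18.8, 42.4]), np.float64(82.1)] 0.076
fixed+jaw 52 [359. 253.] [array([ 508.9, -121.3]), array([36., 11.]), np.float64(11.2)] 0.08
fixed+jaw 260 [130. 297.] [array([443.2, 314.8]), array([36.1, 32.9]), np.float64(87.8)] 0.073
tall 207 [374. 248.] [array([ 510.6, -127.5]), array([14. , 44.8]), np.float64(85.3)] 0.161
tall 224 [396. 250.] [array([ 505.2, -166. ]), array([14.8, 29.5]), np.float64(80.0)] 0.166
```

>>> {"name": "apply_moves", "arguments": {
  "series": [
    {"slide": [0, 0, 0], "rotation": [0, 0, -1], "fingers": 85},
    {"slide": [0, 0, 0], "rotation": [0, 0, -1], "fingers": 85},
    {"slide": [0, 0, 0], "rotation": [0, 0, -1], "fingers": 85},
    {"slide": [0, 0, 0], "rotation": [0, 0, -1], "fingers": 85},
    {"slide": [0, 0, 0], "rotation": [0, 0, -1], "fingers": 85},
    {"slide": [0, 0, 0], "rotation": [0, 0, -1], "fingers": 85},
    {"slide": [0, 0, 0], "rotation": [0, 0, -1], "fingers": 85},
    {"slide": [0, 0, 0], "rotation": [0, 0, 0], "fingers": 85}
  ]
}}

```text
time_s: 1.1
tcp_pos: [0.2703, -0.5632, 0.2308]
eef_rot: [0.757, 0.653, 0.0, -0.0]
ft_force: [-0.5, -0.3, 0.2]
width: 0.0724
```

```bash
cat > g.py <<'E'
import sys; from h import *
# usage: g.py x y z(of TCP)  -> slide in tool units still to go
s=robot.read_state(); r=R.from_quat(s["eef_rot"]); M=r.as_matrix()
t=np.array([float(a) for a in sys.argv[1:4]])
print("slide",((t-s["tcp_pos"])@M/.06).round(3),"yawx",np.degrees(np.arctan2(M[1,0],M[0,0])).round(2),"tilt",M[:2,2].round(4),"tcp",s["tcp_pos"].round(4),"w",s["width"].round(4),"F",s["ft_force"].round(2),"t",s["time_s"],"q7",s["joint_pos"].round(2))
E
python3 g.py .54 .29 .2
```

```text
Traceback (most recent call last):
  File "g.py", line 5, in <module>
    print("slide",((t-s["tcp_pos"])@M/.06).round(3),"yawx",np.degrees(np.arctan2(M[1,0],M[0,0])).round(2),"tilt",M[:2,2].round(4),"tcp",s["tcp_pos"].round(4),"w",s["width"].round(4),"F",s["ft_force"].round(2),"t",s["time_s"],"q7",s["joint_pos"].round(2))
                                                                                                                                                                  ^^^^^^^^^^^^^^^^
AttributeError: 'float' object has no attribute 'round'
```

>>> {"name": "apply_moves", "arguments": {
  "series": [
    {"slide": [0.8, 0.6, 0], "rotation": [0, 0, -0.06], "fingers": 85},
    {"slide": [0.8, 0.6, 0], "rotation": [0, 0, 0], "fingers": 85},
    {"slide": [0.8, 0.6, 0], "rotation": [0, 0, 0], "fingers": 85},
    {"slide": [0.8, 0.6, 0], "rotation": [0, 0, 0], "fingers": 85},
    {"slide": [1, 0, 0], "rotation": [0, 0, 0], "fingers": 85},
    {"slide": [1, 0, 0], "rotation": [0, 0, 0], "fingers": 85},
    {"slide": [1, 0, 0], "rotation": [0, 0, 0], "fingers": 85},
    {"slide": [1, 0, 0], "rotation": [0, 0, 0], "fingers": 85}
  ]
}}

```text
time_s: 2.1
tcp_pos: [0.4727, -0.1536, 0.2314]
eef_rot: [0.755, 0.655, 0.0, 0.0]
ft_force: [1.4, -0.1, -0.1]
width: 0.0726
```

```bash
sed -i 's/s\["width"\].round(4)/round(float(s["width"]),4)/' g.py; python3 g.py .54 .29 .15
```

```text
slide [7.477 0.068 1.357] yawx 81.9 tilt [0.0004 0.    ] tcp [ 0.4727 -0.1536  0.2314] w 0.0726 F [ 1.41 -0.14 -0.15] t 2.1 q7 [ 0.69  0.34 -0.58  1.83  0.22  1.04 -0.12]
```

>>> {"name": "apply_moves", "arguments": {
  "series": [
    {"slide": [1, 0, 0], "rotation": [0, 0, -0.03], "fingers": 85},
    {"slide": [1, 0, 0], "rotation": [0, 0, 0], "fingers": 85},
    {"slide": [1, 0, 0], "rotation": [0, 0, 0], "fingers": 85},
    {"slide": [1, 0, 0], "rotation": [0, 0, 0], "fingers": 85},
    {"slide": [1, 0, 0], "rotation": [0, 0, 0], "fingers": 85},
    {"slide": [1, 0, 0], "rotation": [0, 0, 0], "fingers": 85},
    {"slide": [0.6, 0, 0.6], "rotation": [0, 0, 0], "fingers": 85},
    {"slide": [0, 0, 0.7], "rotation": [0, 0, 0], "fingers": 85}
  ]
}}

```text
time_s: 3.1
tcp_pos: [0.5252, 0.2416, 0.1529]
eef_rot: [0.752, 0.659, 0.002, -0.001]
ft_force: [0.5, -1.6, -0.4]
width: 0.0725
```

```bash
python3 g.py .54 .29 .029
```

```text
slide [0.826 0.136 2.068] yawx 82.45 tilt [0.0016 0.0032] tcp [0.5252 0.2416 0.1529] w 0.0725 F [ 0.47 -1.63 -0.39] t 3.1 q7 [-0.09  0.56 -0.6   1.74  0.37  0.96 -0.97]
```

>>> {"name": "apply_moves", "arguments": {
  "series": [
    {"slide": [0.8, 0.13, 0], "rotation": [0, 0, 0], "fingers": 85},
    {"slide": [0, 0, 0], "rotation": [0, 0, 0], "fingers": 85}
  ]
}}

```text
time_s: 3.35
tcp_pos: [0.5388, 0.2878, 0.1526]
eef_rot: [0.752, 0.659, 0.001, -0.001]
ft_force: [-0.0, -0.1, 0.1]
width: 0.0726
```

```bash
python3 g.py .54 .29 .029
```

```text
slide [0.034 0.017 2.061] yawx 82.43 tilt [-0.0012  0.0029] tcp [0.5388 0.2878 0.1526] w 0.0726 F [-0.01 -0.11  0.07] t 3.35 q7 [-0.17  0.6  -0.59  1.65  0.38  1.01 -1.02]
```

>>> {"name": "apply_moves", "arguments": {
  "series": [
    {"slide": [0.03, 0.02, 0.6], "rotation": [0, 0, 0], "fingers": 85},
    {"slide": [0, 0, 0.6], "rotation": [0, 0, 0], "fingers": 85},
    {"slide": [0, 0, 0.5], "rotation": [0, 0, 0], "fingers": 85},
    {"slide": [0, 0, 0.36], "rotation": [0, 0, 0], "fingers": 85},
    {"slide": [0, 0, 0], "rotation": [0, 0, 0], "fingers": 60},
    {"slide": [0, 0, 0], "rotation": [0, 0, 0], "fingers": 40},
    {"slide": [0, 0, 0], "rotation": [0, 0, 0], "fingers": 40},
    {"slide": [0, 0, 0], "rotation": [0, 0, 0], "fingers": 40}
  ]
}}

```text
time_s: 4.35
tcp_pos: [0.5415, 0.2853, 0.0305]
eef_rot: [0.753, 0.658, 0.001, 0.0]
ft_force: [-1.5, 1.1, 1.2]
width: 0.0555
```

```bash
python3 g.py .54 .29 .029
```

```text
slide [ 0.074 -0.035  0.026] yawx 82.35 tilt [0.0013 0.0007] tcp [0.5415 0.2853 0.0305] w 0.0555 F [-1.5   1.06  1.16] t 4.35 q7 [-0.22  0.74 -0.51  1.76  0.49  0.77 -1.11]
```

>>> {"name": "apply_moves", "arguments": {
  "series": [
    {"slide": [0, 0, -0.4], "rotation": [0, 0, 0], "fingers": 40},
    {"slide": [0, 0, -0.8], "rotation": [0, 0, 0], "fingers": 40},
    {"slide": [0, 0, -0.8], "rotation": [0, 0, 0], "fingers": 40},
    {"slide": [0, 0, -0.5], "rotation": [0, 0, 0], "fingers": 40},
    {"slide": [0, 0, 0], "rotation": [0, 0, 0], "fingers": 40},
    {"slide": [0, 0, 0], "rotation": [0, 0, 0], "fingers": 40}
  ]
}}

```text
time_s: 5.1
tcp_pos: [0.5409, 0.2845, 0.179]
eef_rot: [0.753, 0.658, -0.0, 0.0]
ft_force: [0.0, -1.0, -2.5]
width: 0.0556
```

```bash
python3 g.py .5265 -.0202 .16
python3 - <<'E'
from h import *
for n in("scene","top"):
    c=robot.capture(n); P=cloud(c); hsv=cv2.cvtColor(c["pixels"],cv2.COLOR_RGB2HSV)
    m=(hsv[...,0]>35)&(hsv[...,0]<75)&(hsv[...,1]>120)&(P[...,1]>.21)&(P[...,2]>.03)&(P[...,2]<.3)
    print(n,m.sum(),np.median(P[m],axis=0), P[m].min(0),P[m].max(0))
save(robot.capture("scene"),"s1")
E
```

```text
slide [-5.065  0.438  0.321] yawx 82.35 tilt [-0.0003 -0.0008] tcp [0.5409 0.2845 0.179 ] w 0.0556 F [ 0.02 -1.02 -2.46] t 5.1 q7 [-0.16  0.58 -0.61  1.61  0.36  1.07 -1.  ]
scene 237 [0.55305235 0.26894837 0.21020585] [0.51111535 0.26123834 0.18674265] [0.60650074 0.31252795 0.28501205]
  return _methods._mean(a, axis=axis, dtype=dtype,
  ret = um.true_divide(
Traceback (most recent call last):
ValueError: zero-size array to reduction operation minimum which has no identity
```

>>> {"name": "apply_moves", "arguments": {
  "series": [
    {"slide": [-0.5, 0.1, 0], "rotation": [0, 0, 0.02], "fingers": 40},
    {"slide": [-0.9, 0.1, 0], "rotation": [0, 0, 0], "fingers": 40},
    {"slide": [-0.9, 0.1, 0], "rotation": [0, 0, 0], "fingers": 40},
    {"slide": [-0.9, 0.1, 0], "rotation": [0, 0, 0], "fingers": 40},
    {"slide": [-0.9, 0, 0], "rotation": [0, 0, 0], "fingers": 40},
    {"slide": [-0.8, 0, 0], "rotation": [0, 0, 0], "fingers": 40},
    {"slide": [-0.3, 0, 0], "rotation": [0, 0, 0], "fingers": 40},
    {"slide": [0, 0, 0], "rotation": [0, 0, 0], "fingers": 40}
  ]
}}

```text
time_s: 6.2
tcp_pos: [0.5223, -0.0282, 0.179]
eef_rot: [0.754, 0.657, -0.0, -0.0]
ft_force: [-1.1, 1.1, -1.5]
width: 0.0554
```

```bash
python3 g.py .525 -.0311 .0385
python3 - <<'E'
from h import *
save(robot.capture("scene"),"s1")
E
```

```text
slide [-0.041  0.054  2.342] yawx 82.08 tilt [-0.0012  0.0002] tcp [ 0.5223 -0.0282  0.179 ] w 0.0554 F [-1.08  1.1  -1.52] t 6.2 q7 [ 0.44  0.45 -0.63  1.84  0.32  0.95 -0.47]
```

View pics/s1.png

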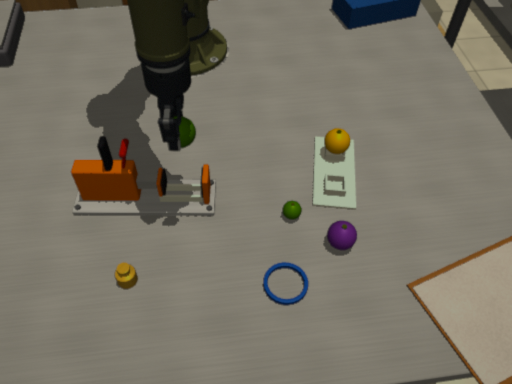

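Fruit is held with the finger at about (172,130), and the fruit disc is visible up to its right edge at about (195,131). I'll measure its offset in the grip.

Run:
```python
from h import *
c=robot.capture("scene"); hsv=cv2.cvtColor(c["pixels"],cv2.COLOR_RGB2HSV)
m=((hsv[...,0]>35)&(hsv[...,0]<75)&(hsv[...,1]>120)).astype(np.uint8); m[:110]=0;m[155:]=0;m[:,:178]=0;m[:,215:]=0
v,u=np.nonzero(m)
e=np.array([[u[v==r].max(),r] for r in np.unique(v)],float); print(e.tolist())
A=np.c_[2*e,np.ones(len(e))]; s=np.linalg.lstsq(A,(e**2).sum(1),rcond=None)[0]; print(s[:2],np.sqrt(s[2]+s[:2]@s[:2]))
for z in(.19,.196): 
    p=ray(c,s[0],s[1],z); print(p,(p[:2]-np.array([.5099,-.1401]))@np.array([[.137,.9905],[.9905,-.137]]).T)
```

```text
[[182.0, 116.0], [184.0, 117.0], [186.0, 118.0], [188.0, 119.0], [190.0, 120.0], [191.0, 121.0], [192.0, 122.0], [193.0, 123.0], [193.0, 124.0], [194.0, 125.0], [194.0, 126.0], [195.0, 127.0], [195.0, 128.0], [195.0, 129.0], [195.0, 130.0], [195.0, 131.0], [195.0, 132.0], [195.0, 133.0], [195.0, 134.0], [195.0, 135.0], [195.0, 136.0], [194.0, 137.0], [194.0, 138.0], [193.0, 139.0], [193.0, 140.0], [192.0, 141.0], [191.0, 142.0], [190.0, 143.0], [189.0, 144.0], [187.0, 145.0], [185.0, 146.0]]
[180.0494583  131.56350968] 15.206975383541947
[ 0.51567995 -0.02170968  0.19      ] [ 0.11805747 -0.01049443]
[ 0.52180775 -0.02140994  0.196     ] [ 0.11919386 -0.00446592]
```

>>> {"name": "apply_moves", "arguments": {
  "series": [
    {"slide": [-0.1, 0.05, 0.3], "rotation": [0, 0, 0], "fingers": 40},
    {"slide": [0, 0, 0.6], "rotation": [0, 0, 0], "fingers": 40},
    {"slide": [0, 0, 0.6], "rotation": [0, 0, 0], "fingers": 40},
    {"slide": [0, 0, 0.5], "rotation": [0, 0, 0], "fingers": 40},
    {"slide": [0, 0, 0.2], "rotation": [0, 0, 0], "fingers": 40},
    {"slide": [0, 0, 0.1], "rotation": [0, 0, 0], "fingers": 40},
    {"slide": [0, 0, 0], "rotation": [0, 0, 0], "fingers": 40}
  ]
}}

```text
time_s: 7.18
tcp_pos: [0.5252, -0.033, 0.0422]
eef_rot: [0.753, 0.658, 0.0, 0.0]
ft_force: [0.1, -0.2, -0.6]
width: 0.0554
```

```bash
python3 g.py .5245 -.0346 .0385
```

```text
slide [-0.029 -0.009  0.061] yawx 82.26 tilt [0.0008 0.0002] tcp [ 0.5252 -0.033   0.0422] w 0.0554 F [ 0.13 -0.16 -0.62] t 7.175 q7 [ 0.35  0.63 -0.51  1.98  0.49  0.65 -0.61]
```

>>> {"name": "apply_moves", "arguments": {
  "series": [
    {"slide": [-0.03, 0, 0.03], "rotation": [0, 0, 0], "fingers": 40},
    {"slide": [0, 0, 0.03], "rotation": [0, 0, 0], "fingers": 40},
    {"slide": [0, 0, 0], "rotation": [0, 0, 0], "fingers": 40}
  ]
}}

```text
time_s: 7.55
tcp_pos: [0.5246, -0.0356, 0.0383]
eef_rot: [0.754, 0.657, 0.0, 0.0]
ft_force: [0.1, -0.7, -0.7]
width: 0.0555
```

```bash
python3 g.py .5245 -.0346 .0385
```

```text
slide [ 0.016 -0.004 -0.004] yawx 82.19 tilt [ 0.0003 -0.0001] tcp [ 0.5246 -0.0356  0.0383] w 0.0555 F [ 0.06 -0.66 -0.67] t 7.55 q7 [ 0.35  0.64 -0.5   1.99  0.5   0.64 -0.61]
```

>>> {"name": "apply_moves", "arguments": {
  "series": [
    {"slide": [0, 0, 0.02], "rotation": [0, 0, 0], "fingers": 66},
    {"slide": [0, 0, 0], "rotation": [0, 0, 0], "fingers": 68},
    {"slide": [0, 0, 0], "rotation": [0, 0, 0], "fingers": 72},
    {"slide": [0, 0, 0], "rotation": [0, 0, 0], "fingers": 80},
    {"slide": [0, 0, 0], "rotation": [0, 0, 0], "fingers": 85},
    {"slide": [0, 0, 0], "rotation": [0, 0, 0], "fingers": 85}
  ]
}}

```text
time_s: 8.3
tcp_pos: [0.5245, -0.0353, 0.0369]
eef_rot: [0.753, 0.658, 0.0, -0.0]
ft_force: [0.9, 0.6, -0.5]
width: 0.0725
```

```bash
python3 g.py .5245 -.0346 .0385;python3 - <<'E'
from h import *
im=[robot.capture(n)["pixels"] for n in("scene","top")]
a=cv2.resize(im[0][120:230,60:230],None,fx=3,fy=3,interpolation=3);b=cv2.resize(im[1][190:300,260:430],None,fx=3,fy=3,interpolation=3)
b=b[:,:285];cv2.imwrite("pics/s2.png",np.hstack([a,b])[:,:,::-1])
E
```

```text
slide [ 0.012 -0.002 -0.027] yawx 82.22 tilt [0. 0.] tcp [ 0.5245 -0.0353  0.0369] w 0.0725 F [ 0.86  0.56 -0.52] t 8.3 q7 [ 0.35  0.64 -0.5   1.99  0.5   0.64 -0.62]
```

View pics/s2.png

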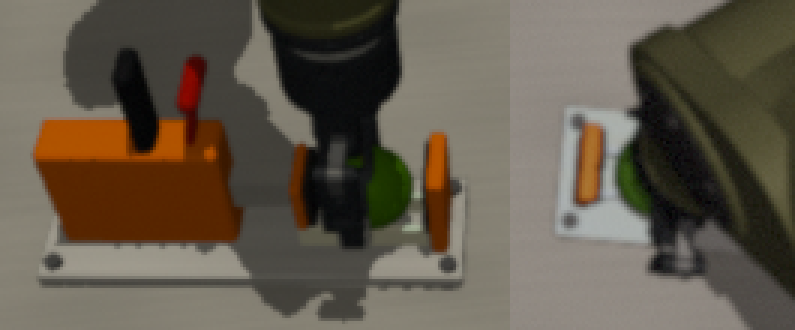

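The crops show the green fruit on the rails between both jaws, released, with a gap to the fixed jaw. The fingers are open around it. Next I retreat, close the fingers and go in front of the trigger.

>>> {"name": "apply_moves", "arguments": {
  "series": [
    {"slide": [0, 0, -0.4], "rotation": [0, 0, 0], "fingers": 85},
    {"slide": [0, 0, -0.7], "rotation": [0, 0, 0], "fingers": 85},
    {"slide": [0, 0, -0.9], "rotation": [0, 0, 0], "fingers": 85},
    {"slide": [0, 0, -0.8], "rotation": [0, 0, 0], "fingers": 40},
    {"slide": [-0.3, 0, 0], "rotation": [0, 0, 0], "fingers": 0},
    {"slide": [-0.4, 0, 0], "rotation": [0, 0, 0], "fingers": 0},
    {"slide": [0, 0, 0], "rotation": [0, 0, 0], "fingers": 0},
    {"slide": [0, 0, 0], "rotation": [0, 0, 0], "fingers": 0}
  ]
}}

```text
time_s: 9.4
tcp_pos: [0.5185, -0.0766, 0.2043]
eef_rot: [0.753, 0.657, -0.0, -0.001]
ft_force: [-1.0, -0.1, -0.4]
width: 0.0001
```

```bash
python3 g.py .5160 -.0956 .147
python3 - <<'E'
from h import *
c=robot.capture("scene"); hsv=cv2.cvtColor(c["pixels"],cv2.COLOR_RGB2HSV);P=cloud(c)
m=(hsv[...,0]>35)&(hsv[...,0]<75)&(hsv[...,1]>120); m[:,240:]=0
m&=(P[...,2]<.1)
v,u=np.nonzero(m); (x,y),r=cv2.minEnclosingCircle(np.c_[u,v].astype(np.float32)); print(m.sum(),x,y,r)
p=ray(c,x,y,.055); print(p,(p[:2]-np.array([.5099,-.1401]))@np.array([[.137,.9905],[.9905,-.137]]).T)
E
```

```text
slide [-0.32   0.002  0.954] yawx 82.22 tilt [-0.001   0.0007] tcp [ 0.5185 -0.0766  0.2043] w 0.0001 F [-1.   -0.09 -0.4 ] t 9.4 q7 [ 0.55  0.43 -0.65  1.8   0.3   1.01 -0.35]
579 179.0 118.0 77.41456604003906
[ 0.33398682 -0.02868105  0.055     ] [ 0.08626037 -0.1895064 ]
```

>>> {"name": "apply_moves", "arguments": {
  "series": [
    {"slide": [-0.3, 0, 0.2], "rotation": [0, 0, 0], "fingers": 0},
    {"slide": [0, 0, 0.5], "rotation": [0, 0, 0], "fingers": 0},
    {"slide": [0, 0, 0.25], "rotation": [0, 0, 0], "fingers": 0},
    {"slide": [0, 0, 0], "rotation": [0, 0, 0], "fingers": 0},
    {"slide": [0, 0, 0], "rotation": [0, 0, 0], "fingers": 0}
  ]
}}

```text
time_s: 10.07
tcp_pos: [0.5169, -0.0947, 0.1484]
eef_rot: [0.753, 0.658, 0.0, 0.0]
ft_force: [0.5, 0.0, -1.4]
width: 0.0003
```

```bash
cat > k.py <<'E'
from h import *
X=np.array([.137,.9905]);O=np.array([.5099,-.1401])
s=robot.read_state(); print("clampx TCP mm",((s["tcp_pos"][:2]-O)@X*1000).round(1),"Fx",(s["ft_force"][:2]@X).round(2),"t",s["time_s"],s["tcp_pos"].round(4))
c=robot.capture("scene"); P=cloud(c); hsv=cv2.cvtColor(c["pixels"],cv2.COLOR_RGB2HSV).astype(int);H,S=hsv[...,0],hsv[...,1]
cx=(P[...,:2]-O)@X*1000; cy=(P[...,:2]-O)@np.array([-.9905,.137])*1000; z=P[...,2]*1000
near=(abs(cy)<40)
for n,m in dict(fruit=(H>35)&(H<75)&(S>120)&(z<90)&(z>20)&(cx>50)&(cx<160)&near,jaw=(H>3)&(H<16)&(S>150)&(cx>40)&(cx<125)&(z>32)&(z<85)&near,fixed=(H>3)&(H<16)&(S>150)&(cx>140)&(cx<180)&(z>32)&near,red=((H<4)|(H>175))&(S>170)&(z>145)&near).items():
    if m.sum()>5: print(n,m.sum(),"cx",np.percentile(cx[m],[2,50,98]).round(1),"z98",np.percentile(z[m],98).round(1))
E
python3 k.py; python3 g.py .516 -.0956 .147
python3 - <<'E'
from h import *
a=robot.capture("scene")["pixels"][110:230,60:240]
cv2.imwrite("pics/s3.png",cv2.resize(a,None,fx=4,fy=4,interpolation=3)[:,:,::-1])
E
```

```text
clampx TCP mm 46.0 Fx 0.1 t 10.075 [ 0.5169 -0.0947  0.1484]
fruit 578 cx [ 89.4 114.7 136.8] z98 83.4
jaw 136 cx [61.1 66.2 71.3] z98 77.8
fixed 240 cx [151.6 158.5 163.1] z98 86.0
red 83 cx [ 5.5 11.3 15.8] z98 162.9
slide [-0.018 -0.015  0.027] yawx 82.24 tilt [ 0.0013 -0.0001] tcp [ 0.517  -0.0947  0.1487] w 0.0003 F [ 0.22 -0.53  0.43] t 10.125 q7 [ 0.55  0.49 -0.61  1.88  0.36  0.89 -0.37]
```

View pics/s3.png

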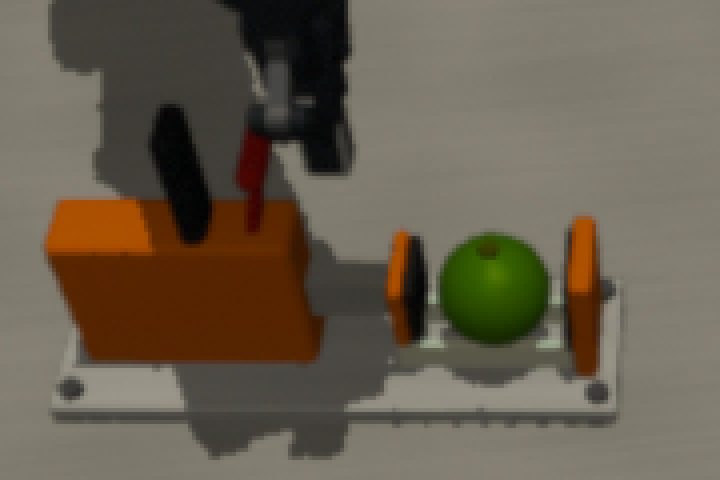

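The image shows the fruit seated on the rails at (495,290), with gaps of about 8 mm to each jaw, and the closed fingers in front of the red trigger at (255,155). Now the first stroke.

>>> {"name": "apply_moves", "arguments": {
  "series": [
    {"slide": [-0.2, 0, 0], "rotation": [0, 0, 0], "fingers": 0},
    {"slide": [-0.2, 0, 0], "rotation": [0, 0, 0], "fingers": 0},
    {"slide": [0, 0, 0], "rotation": [0, 0, 0], "fingers": 0}
  ]
}}

```text
time_s: 10.55
tcp_pos: [0.5135, -0.1195, 0.1482]
eef_rot: [0.754, 0.657, 0.001, 0.0]
ft_force: [1.2, 3.2, 1.2]
width: -0.0002
```

```bash
python3 k.py
```

```text
clampx TCP mm 20.9 Fx 3.3 t 10.55 [ 0.5135 -0.1195  0.1482]
fruit 580 cx [ 88.8 114.6 136.8] z98 83.0
jaw 131 cx [63.8 68.7 73. ] z98 78.2
fixed 240 cx [151.4 158.4 163.2] z98 86.2
red 72 cx [-2.2  3.3 12.8] z98 197.6
```

>>> {"name": "apply_moves", "arguments": {
  "series": [
    {"slide": [-0.12, 0, 0], "rotation": [0, 0, 0], "fingers": 0},
    {"slide": [-0.09, 0, 0], "rotation": [0, 0, 0], "fingers": 0},
    {"slide": [0, 0, 0], "rotation": [0, 0, 0], "fingers": 0}
  ]
}}

```text
time_s: 10.98
tcp_pos: [0.5117, -0.1313, 0.148]
eef_rot: [0.754, 0.657, 0.0, 0.0]
ft_force: [1.6, 4.7, 2.6]
width: 0.0002
```

```bash
python3 k.py
```

```text
clampx TCP mm 9.0 Fx 4.83 t 10.975 [ 0.5117 -0.1313  0.148 ]
fruit 595 cx [ 84.4 114.2 136.8] z98 83.5
jaw 128 cx [68.8 73.2 77.5] z98 78.0
fixed 241 cx [151.3 158.5 163.1] z98 85.9
red 88 cx [-22.4  -9.7   2.3] z98 197.5
```

>>> {"name": "apply_moves", "arguments": {
  "series": [
    {"slide": [-0.03, 0, 0], "rotation": [0, 0, 0], "fingers": 0},
    {"slide": [0, 0, 0], "rotation": [0, 0, 0], "fingers": 0},
    {"slide": [0.2, 0, 0], "rotation": [0, 0, 0], "fingers": 0},
    {"slide": [0.3, 0, 0], "rotation": [0, 0, 0], "fingers": 0},
    {"slide": [0, 0, 0], "rotation": [0, 0, 0], "fingers": 0},
    {"slide": [0, 0, 0], "rotation": [0, 0, 0], "fingers": 0}
  ]
}}

```text
time_s: 11.78
tcp_pos: [0.515, -0.1034, 0.1478]
eef_rot: [0.753, 0.658, -0.0, 0.0]
ft_force: [-0.3, -0.2, -0.1]
width: -0.0002
```

```bash
python3 k.py
```

```text
clampx TCP mm 37.0 Fx -0.21 t 11.775 [ 0.515  -0.1034  0.1478]
fruit 598 cx [ 84.6 114.3 136.8] z98 83.1
jaw 128 cx [69.3 73.8 78.3] z98 78.1
fixed 241 cx [151.2 158.5 163.1] z98 86.2
red 74 cx [ 5.7 11.2 15.7] z98 162.3
```

>>> {"name": "apply_moves", "arguments": {
  "series": [
    {"slide": [-0.15, 0, 0], "rotation": [0, 0, 0], "fingers": 0},
    {"slide": [-0.15, 0, 0], "rotation": [0, 0, 0], "fingers": 0},
    {"slide": [0, 0, 0], "rotation": [0, 0, 0], "fingers": 0}
  ]
}}

```text
time_s: 12.2
tcp_pos: [0.5132, -0.1215, 0.1482]
eef_rot: [0.754, 0.657, 0.001, 0.0]
ft_force: [0.3, 3.1, 1.6]
width: 0.0002
```

```bash
python3 k.py
```

```text
clampx TCP mm 18.8 Fx 3.1 t 12.2 [ 0.5132 -0.1215  0.1482]
fruit 602 cx [ 90.7 119.7 143.9] z98 83.5
jaw 134 cx [73.6 77.9 82.7] z98 78.6
fixed 244 cx [151.2 158.4 163.1] z98 85.8
red 68 cx [-4.4  1.4 10.2] z98 187.7
```

>>> {"name": "apply_moves", "arguments": {
  "series": [
    {"slide": [-0.05, 0, 0], "rotation": [0, 0, 0], "fingers": 0},
    {"slide": [0, 0, 0], "rotation": [0, 0, 0], "fingers": 0}
  ]
}}

```text
time_s: 12.5
tcp_pos: [0.5127, -0.1238, 0.148]
eef_rot: [0.753, 0.658, 0.0, 0.0]
ft_force: [2.2, 3.8, 2.6]
width: -0.0003
```

```bash
python3 k.py
```

```text
clampx TCP mm 16.5 Fx 4.04 t 12.5 [ 0.5127 -0.1238  0.148 ]
fruit 599 cx [ 90.2 119.  144.1] z98 83.2
jaw 127 cx [74.4 79.2 83.6] z98 77.6
fixed 245 cx [150.5 158.4 163.2] z98 86.2
red 72 cx [-7.1 -1.2  9.5] z98 197.6
```

>>> {"name": "apply_moves", "arguments": {
  "series": [
    {"slide": [-0.05, 0, 0], "rotation": [0, 0, 0], "fingers": 0},
    {"slide": [0, 0, 0], "rotation": [0, 0, 0], "fingers": 0}
  ]
}}

```text
time_s: 12.8
tcp_pos: [0.5121, -0.1271, 0.1479]
eef_rot: [0.754, 0.657, 0.0, 0.0]
ft_force: [0.7, 4.3, 2.7]
width: -0.0002
```

```bash
python3 k.py
```

```text
clampx TCP mm 13.2 Fx 4.38 t 12.8 [ 0.5121 -0.1271  0.1479]
fruit 599 cx [ 92.6 120.  144.1] z98 83.7
jaw 133 cx [75.5 80.2 85. ] z98 78.8
fixed 245 cx [150.5 158.3 163.2] z98 86.1
red 78 cx [-11.4  -5.1   5.5] z98 195.8
```

>>> {"name": "apply_moves", "arguments": {
  "series": [
    {"slide": [-0.05, 0, 0], "rotation": [0, 0, 0], "fingers": 0},
    {"slide": [0, 0, 0], "rotation": [0, 0, 0], "fingers": 0}
  ]
}}

```text
time_s: 13.1
tcp_pos: [0.5116, -0.1302, 0.1479]
eef_rot: [0.754, 0.657, -0.0, 0.0]
ft_force: [1.7, 3.3, 3.5]
width: -0.0002
```

```bash
python3 k.py
```

```text
clampx TCP mm 10.1 Fx 3.55 t 13.1 [ 0.5116 -0.1302  0.1479]
fruit 604 cx [ 92.5 120.7 144.9] z98 83.5
jaw 131 cx [77.2 81.8 86.1] z98 77.8
fixed 241 cx [151.  158.5 163.2] z98 86.3
red 82 cx [-18.1  -8.8   3.6] z98 196.9
```

>>> {"name": "apply_moves", "arguments": {
  "series": [
    {"slide": [-0.04, 0, 0], "rotation": [0, 0, 0], "fingers": 0},
    {"slide": [0, 0, 0], "rotation": [0, 0, 0], "fingers": 0}
  ]
}}

```text
time_s: 13.4
tcp_pos: [0.5113, -0.1325, 0.1478]
eef_rot: [0.754, 0.657, -0.0, 0.0]
ft_force: [1.6, 4.3, 1.8]
width: 0.0002
```

```bash
cat >> k.py <<'E'
f=[]
for i in range(6):
    robot.capture("scene"); f.append(robot.read_state()["ft_force"][:2]@X)
print("meanF",np.mean(f).round(2),"sd",np.std(f).round(2))
E
python3 k.py
```

```text
clampx TCP mm 7.7 Fx 4.51 t 13.4 [ 0.5113 -0.1325  0.1478]
fruit 595 cx [ 92.2 121.1 144.9] z98 83.3
jaw 135 cx [77.3 82.3 86.9] z98 78.5
fixed 244 cx [151.1 158.6 163.2] z98 86.5
red 91 cx [-22.2 -10.9   0.3] z98 197.3
meanF 3.78 sd 0.66
```

>>> {"name": "apply_moves", "arguments": {
  "series": [
    {"slide": [0.2, 0, 0], "rotation": [0, 0, 0], "fingers": 0},
    {"slide": [0.3, 0, 0], "rotation": [0, 0, 0], "fingers": 0},
    {"slide": [0, 0, 0], "rotation": [0, 0, 0], "fingers": 0},
    {"slide": [0, 0, 0], "rotation": [0, 0, 0], "fingers": 0}
  ]
}}

```text
time_s: 14.25
tcp_pos: [0.5151, -0.1029, 0.1478]
eef_rot: [0.753, 0.658, -0.001, 0.0]
ft_force: [-0.1, -0.4, -0.3]
width: -0.0001
```

```bash
python3 k.py
```

```text
clampx TCP mm 37.6 Fx -0.4 t 14.25 [ 0.5151 -0.1029  0.1478]
fruit 598 cx [ 92.5 121.  144.9] z98 83.2
jaw 134 cx [77.5 82.4 86.7] z98 77.6
fixed 243 cx [151.2 158.4 163.2] z98 85.7
red 76 cx [ 5.2 11.2 15.7] z98 162.5
meanF 0.35 sd 0.55
```

>>> {"name": "apply_moves", "arguments": {
  "series": [
    {"slide": [-0.15, 0, 0], "rotation": [0, 0, 0], "fingers": 0},
    {"slide": [-0.15, 0, 0], "rotation": [0, 0, 0], "fingers": 0},
    {"slide": [0, 0, 0], "rotation": [0, 0, 0], "fingers": 0}
  ]
}}

```text
time_s: 14.98
tcp_pos: [0.5135, -0.1196, 0.1484]
eef_rot: [0.753, 0.658, 0.001, -0.0]
ft_force: [1.0, 5.2, 3.8]
width: 0.0
```

```bash
python3 k.py
```

```text
clampx TCP mm 20.8 Fx 5.31 t 14.975 [ 0.5135 -0.1196  0.1484]
fruit 592 cx [ 94.4 121.5 145. ] z98 83.4
jaw 133 cx [78.  82.8 87.4] z98 77.9
fixed 245 cx [151.3 158.5 163.2] z98 86.6
red 70 cx [-2.5  3.4 13.1] z98 197.6
meanF 5.4 sd 0.53
```

>>> {"name": "apply_moves", "arguments": {
  "series": [
    {"slide": [-0.06, 0, 0], "rotation": [0, 0, 0], "fingers": 0},
    {"slide": [0, 0, 0], "rotation": [0, 0, 0], "fingers": 0}
  ]
}}

```text
time_s: 15.58
tcp_pos: [0.5133, -0.1221, 0.1486]
eef_rot: [0.753, 0.658, 0.002, -0.0]
ft_force: [0.4, 8.3, 5.3]
width: 0.0002
```

```bash
python3 k.py
```

```text
clampx TCP mm 18.3 Fx 8.28 t 15.575 [ 0.5133 -0.1221  0.1486]
fruit 592 cx [ 93.9 121.7 145.1] z98 83.6
jaw 133 cx [78.  82.6 87.3] z98 78.1
fixed 247 cx [151.  158.4 163.2] z98 86.4
red 71 cx [-5.2  0.6 11.4] z98 198.0
meanF 7.53 sd 0.42
```

>>> {"name": "apply_moves", "arguments": {
  "series": [
    {"slide": [-0.08, 0, 0], "rotation": [0, 0, 0], "fingers": 0},
    {"slide": [0, 0, 0], "rotation": [0, 0, 0], "fingers": 0}
  ]
}}

```text
time_s: 16.18
tcp_pos: [0.5128, -0.1267, 0.1487]
eef_rot: [0.753, 0.658, 0.002, -0.0]
ft_force: [0.6, 8.0, 5.3]
width: 0.0002
```

```bash
python3 k.py
```

```text
clampx TCP mm 13.7 Fx 8.05 t 16.175 [ 0.5128 -0.1267  0.1487]
fruit 598 cx [ 94.2 121.5 145. ] z98 83.5
jaw 132 cx [78.  82.7 87.4] z98 77.4
fixed 242 cx [151.2 158.5 163.2] z98 86.4
red 74 cx [-11.2  -4.2   5.9] z98 197.3
meanF 8.0 sd 0.32
```

>>> {"name": "apply_moves", "arguments": {
  "series": [
    {"slide": [-0.05, 0, 0], "rotation": [0, 0, 0], "fingers": 0},
    {"slide": [0, 0, 0], "rotation": [0, 0, 0], "fingers": 0}
  ]
}}

```text
time_s: 16.77
tcp_pos: [0.5124, -0.1293, 0.1488]
eef_rot: [0.753, 0.658, 0.002, -0.0]
ft_force: [-0.3, 9.3, 6.6]
width: 0.0001
```

```bash
python3 k.py
```

```text
clampx TCP mm 11.0 Fx 9.22 t 16.775 [ 0.5124 -0.1293  0.1488]
fruit 595 cx [ 94.4 121.6 145. ] z98 83.3
jaw 131 cx [77.9 82.8 87.4] z98 78.2
fixed 240 cx [151.2 158.5 163.2] z98 86.2
red 78 cx [-13.7  -7.3   2.4] z98 197.5
meanF 8.7 sd 0.55
```

>>> {"name": "apply_moves", "arguments": {
  "series": [
    {"slide": [-0.05, 0, 0], "rotation": [0, 0, 0], "fingers": 0},
    {"slide": [0, 0, 0], "rotation": [0, 0, 0], "fingers": 0}
  ]
}}

```text
time_s: 17.38
tcp_pos: [0.5121, -0.1322, 0.1487]
eef_rot: [0.753, 0.658, 0.002, -0.0]
ft_force: [0.0, 9.1, 5.0]
width: -0.0001
```

```bash
python3 k.py
```

```text
clampx TCP mm 8.1 Fx 9.01 t 17.375 [ 0.5121 -0.1322  0.1487]
fruit 599 cx [ 92.6 121.5 145. ] z98 83.6
jaw 135 cx [78.  83.  87.7] z98 78.4
fixed 244 cx [151.1 158.4 163.2] z98 86.5
red 87 cx [-21.5 -10.1  -0.1] z98 197.8
meanF 8.58 sd 0.44
```

>>> {"name": "apply_moves", "arguments": {
  "series": [
    {"slide": [-0.03, 0, 0], "rotation": [0, 0, 0], "fingers": 0},
    {"slide": [0, 0, 0], "rotation": [0, 0, 0], "fingers": 0}
  ]
}}

```text
time_s: 17.98
tcp_pos: [0.5118, -0.1337, 0.1486]
eef_rot: [0.753, 0.658, 0.002, -0.001]
ft_force: [-0.3, 10.0, 4.9]
width: -0.0003
```

```bash
python3 k.py
```

```text
clampx TCP mm 6.6 Fx 9.87 t 17.975 [ 0.5118 -0.1337  0.1486]
fruit 597 cx [ 94.5 121.5 144.9] z98 83.1
jaw 132 cx [78.1 83.1 87.3] z98 77.9
fixed 247 cx [151.  158.5 163.2] z98 86.4
red 88 cx [-22.6 -12.2  -1.9] z98 196.3
meanF 9.61 sd 0.52
```

>>> {"name": "apply_moves", "arguments": {
  "series": [
    {"slide": [0.3, 0, 0], "rotation": [0, 0, 0], "fingers": 0},
    {"slide": [0.3, 0, 0], "rotation": [0, 0, 0], "fingers": 0},
    {"slide": [0, 0, 0], "rotation": [0, 0, 0], "fingers": 0},
    {"slide": [0, 0, 0], "rotation": [0, 0, 0], "fingers": 0}
  ]
}}

```text
time_s: 18.82
tcp_pos: [0.5154, -0.1015, 0.1477]
eef_rot: [0.754, 0.657, -0.001, 0.0]
ft_force: [0.1, -0.6, 0.3]
width: 0.0001
```

```bash
python3 k.py
```

```text
clampx TCP mm 39.0 Fx -0.56 t 18.825 [ 0.5154 -0.1015  0.1477]
fruit 599 cx [ 92.5 121.3 144.9] z98 83.5
jaw 131 cx [77.9 82.8 87.1] z98 78.1
fixed 244 cx [151.2 158.5 163.2] z98 86.5
red 77 cx [ 5.3 11.1 20.5] z98 177.8
meanF -0.35 sd 0.52
```

>>> {"name": "apply_moves", "arguments": {
  "series": [
    {"slide": [-0.15, 0, 0], "rotation": [0, 0, 0], "fingers": 0},
    {"slide": [-0.08, 0, 0], "rotation": [0, 0, 0], "fingers": 0},
    {"slide": [0, 0, 0], "rotation": [0, 0, 0], "fingers": 0}
  ]
}}

```text
time_s: 19.55
tcp_pos: [0.5139, -0.1146, 0.148]
eef_rot: [0.754, 0.657, 0.0, 0.0]
ft_force: [0.9, 2.7, 0.1]
width: 0.0
```

```bash
python3 k.py; python3 g.py .52 -.09 .148
```

```text
clampx TCP mm 25.9 Fx 2.78 t 19.55 [ 0.5139 -0.1146  0.148 ]
fruit 598 cx [ 92.8 121.2 145. ] z98 83.1
jaw 133 cx [78.1 82.8 87.4] z98 78.7
fixed 240 cx [151.1 158.4 163.1] z98 86.3
red 70 cx [ 2.   7.8 16.7] z98 185.3
meanF 2.4 sd 0.47
slide [ 0.413  0.045 -0.001] yawx 82.23 tilt [0.0004 0.0002] tcp [ 0.514  -0.1142  0.1479] w -0.0003 F [1.17 2.96 0.86] t 19.9 q7 [ 0.59  0.49 -0.61  1.87  0.36  0.89 -0.34]
```

>>> {"name": "apply_moves", "arguments": {
  "series": [
    {"slide": [-0.05, 0, 0], "rotation": [0, 0, 0], "fingers": 0},
    {"slide": [0, 0, 0], "rotation": [0, 0, 0], "fingers": 0}
  ]
}}

```text
time_s: 20.15
tcp_pos: [0.5136, -0.1167, 0.1482]
eef_rot: [0.753, 0.658, 0.001, -0.0]
ft_force: [0.2, 5.0, 4.0]
width: -0.0002
```

```bash
python3 k.py
```

```text
clampx TCP mm 23.7 Fx 5.01 t 20.15 [ 0.5136 -0.1167  0.1482]
fruit 593 cx [ 94.5 121.5 145. ] z98 83.2
jaw 133 cx [78.  82.6 87.3] z98 77.7
fixed 245 cx [151.1 158.4 163.2] z98 85.9
red 71 cx [ 0.4  6.2 16.2] z98 196.6
meanF 5.02 sd 0.39
```

>>> {"name": "apply_moves", "arguments": {
  "series": [
    {"slide": [-0.04, 0, 0], "rotation": [0, 0, 0], "fingers": 0},
    {"slide": [0, 0, 0], "rotation": [0, 0, 0], "fingers": 0}
  ]
}}

```text
time_s: 20.75
tcp_pos: [0.5135, -0.1182, 0.1484]
eef_rot: [0.753, 0.658, 0.001, -0.0]
ft_force: [0.5, 7.5, 4.7]
width: 0.0
```

```bash
python3 k.py
```

```text
clampx TCP mm 22.2 Fx 7.46 t 20.75 [ 0.5135 -0.1182  0.1484]
fruit 590 cx [ 94.5 121.9 145.1] z98 83.7
jaw 133 cx [78.3 82.6 87.5] z98 78.1
fixed 242 cx [151.2 158.4 163.2] z98 86.5
red 71 cx [-1.4  4.7 15.1] z98 197.5
meanF 7.66 sd 0.48
```

>>> {"name": "apply_moves", "arguments": {
  "series": [
    {"slide": [-0.05, 0, 0], "rotation": [0, 0, 0], "fingers": 0},
    {"slide": [0, 0, 0], "rotation": [0, 0, 0], "fingers": 0}
  ]
}}

```text
time_s: 21.35
tcp_pos: [0.5133, -0.1204, 0.1486]
eef_rot: [0.753, 0.658, 0.001, -0.0]
ft_force: [0.5, 8.7, 5.3]
width: -0.0001
```

```bash
cat >> k.py <<'E'
s=robot.read_state(); xb=(s["tcp_pos"][:2]-O)@X*1000-11
print("Feff",(np.mean(f)-s["ft_force"][2]*xb/55).round(2),"Fz",s["ft_force"][2].round(1))
E
python3 k.py
```

```text
clampx TCP mm 20.0 Fx 8.72 t 21.35 [ 0.5133 -0.1204  0.1486]
fruit 594 cx [ 94.4 121.6 145. ] z98 83.5
jaw 131 cx [77.8 82.6 87.4] z98 78.4
fixed 241 cx [151.1 158.5 163.2] z98 86.6
red 72 cx [-3.7  2.3 13. ] z98 197.5
meanF 9.53 sd 0.46
Feff 8.55 Fz 6.0
```

>>> {"name": "apply_moves", "arguments": {
  "series": [
    {"slide": [-0.03, 0, 0], "rotation": [0, 0, 0], "fingers": 0},
    {"slide": [0, 0, 0], "rotation": [0, 0, 0], "fingers": 0}
  ]
}}

```text
time_s: 21.95
tcp_pos: [0.5131, -0.1217, 0.1487]
eef_rot: [0.753, 0.658, 0.002, -0.001]
ft_force: [0.7, 10.1, 7.3]
width: -0.0001
```

```bash
python3 k.py
```

```text
clampx TCP mm 18.6 Fx 10.13 t 21.95 [ 0.5131 -0.1217  0.1487]
fruit 598 cx [ 94.6 121.6 145. ] z98 83.1
jaw 131 cx [78.  82.5 87.3] z98 78.1
fixed 244 cx [151.1 158.5 163.2] z98 85.8
red 69 cx [-4.8  1.3 11.1] z98 196.9
meanF 10.16 sd 0.37
Feff 9.23 Fz 6.7
```

>>> {"name": "apply_moves", "arguments": {
  "series": [
    {"slide": [-0.05, 0, 0], "rotation": [0, 0, 0], "fingers": 0},
    {"slide": [0, 0, 0], "rotation": [0, 0, 0], "fingers": 0}
  ]
}}

```text
time_s: 22.55
tcp_pos: [0.5128, -0.1247, 0.1488]
eef_rot: [0.753, 0.658, 0.002, -0.001]
ft_force: [0.4, 10.6, 7.6]
width: -0.0001
```

```bash
python3 k.py|grep -v z98
```

```text
clampx TCP mm 15.6 Fx 10.52 t 22.55 [ 0.5128 -0.1247  0.1488]
meanF 10.35 sd 0.33
Feff 9.58 Fz 8.8
```

>>> {"name": "apply_moves", "arguments": {
  "series": [
    {"slide": [-0.04, 0, 0], "rotation": [0, 0, 0], "fingers": 0},
    {"slide": [0, 0, 0], "rotation": [0, 0, 0], "fingers": 0}
  ]
}}

```text
time_s: 23.15
tcp_pos: [0.5126, -0.127, 0.1488]
eef_rot: [0.753, 0.658, 0.002, -0.0]
ft_force: [1.6, 11.1, 6.9]
width: 0.0001
```

```bash
python3 k.py|grep -v z98
```

```text
clampx TCP mm 13.3 Fx 11.23 t 23.15 [ 0.5126 -0.127   0.1488]
meanF 10.74 sd 0.6
Feff 10.41 Fz 7.5
```

>>> {"name": "apply_moves", "arguments": {
  "series": [
    {"slide": [-0.04, 0, 0], "rotation": [0, 0, 0], "fingers": 0},
    {"slide": [0, 0, 0], "rotation": [0, 0, 0], "fingers": 0}
  ]
}}

```text
time_s: 23.75
tcp_pos: [0.5123, -0.1294, 0.1488]
eef_rot: [0.753, 0.658, 0.002, -0.0]
ft_force: [1.2, 11.0, 7.6]
width: 0.0002
```

```bash
python3 k.py|grep -v z98
```

```text
clampx TCP mm 11.0 Fx 11.01 t 23.75 [ 0.5123 -0.1294  0.1488]
meanF 10.69 sd 0.46
Feff 10.69 Fz 6.9
```

>>> {"name": "apply_moves", "arguments": {
  "series": [
    {"slide": [-0.03, 0, 0], "rotation": [0, 0, 0], "fingers": 0},
    {"slide": [0, 0, 0], "rotation": [0, 0, 0], "fingers": 0}
  ]
}}

```text
time_s: 24.35
tcp_pos: [0.512, -0.131, 0.1488]
eef_rot: [0.753, 0.658, 0.002, -0.001]
ft_force: [1.1, 11.1, 8.1]
width: -0.0001
```

```bash
python3 k.py|grep -v z98
```

```text
clampx TCP mm 9.3 Fx 11.16 t 24.35 [ 0.512  -0.131   0.1488]
meanF 10.96 sd 0.53
Feff 11.19 Fz 7.4
```

>>> {"name": "apply_moves", "arguments": {
  "series": [
    {"slide": [0.3, 0, 0], "rotation": [0, 0, 0], "fingers": 0},
    {"slide": [0.3, 0, 0], "rotation": [0, 0, 0], "fingers": 0},
    {"slide": [0, 0, 0], "rotation": [0, 0, 0], "fingers": 0},
    {"slide": [0, 0, 0], "rotation": [0, 0, 0], "fingers": 0}
  ]
}}

```text
time_s: 25.2
tcp_pos: [0.5156, -0.0992, 0.1477]
eef_rot: [0.754, 0.657, -0.001, 0.0]
ft_force: [-0.4, -0.6, -0.6]
width: -0.0002
```

```bash
python3 k.py
```

```text
clampx TCP mm 41.3 Fx -0.6 t 25.2 [ 0.5156 -0.0992  0.1477]
fruit 599 cx [ 92.1 121.5 145. ] z98 83.3
jaw 131 cx [78.1 83.  87.3] z98 78.5
fixed 242 cx [151.2 158.4 163.2] z98 86.3
red 80 cx [ 5.2 11.1 16.2] z98 162.7
meanF 0.22 sd 0.33
Feff 0.25 Fz -0.1
```

>>> {"name": "apply_moves", "arguments": {
  "series": [
    {"slide": [-0.2, 0, 0], "rotation": [0, 0, 0], "fingers": 0},
    {"slide": [-0.1, 0, 0], "rotation": [0, 0, 0], "fingers": 0},
    {"slide": [0, 0, 0], "rotation": [0, 0, 0], "fingers": 0}
  ]
}}

```text
time_s: 25.92
tcp_pos: [0.5137, -0.1158, 0.1481]
eef_rot: [0.754, 0.657, 0.001, -0.0]
ft_force: [-0.3, 3.9, 0.9]
width: -0.0002
```

```bash
python3 k.py|grep -v z98
```

```text
clampx TCP mm 24.6 Fx 3.77 t 25.925 [ 0.5137 -0.1158  0.1481]
meanF 4.58 sd 0.36
Feff 3.79 Fz 3.2
```

>>> {"name": "apply_moves", "arguments": {
  "series": [
    {"slide": [-0.04, 0, 0], "rotation": [0, 0, 0], "fingers": 0},
    {"slide": [0, 0, 0], "rotation": [0, 0, 0], "fingers": 0}
  ]
}}

```text
time_s: 26.52
tcp_pos: [0.5136, -0.1173, 0.1483]
eef_rot: [0.753, 0.658, 0.001, -0.0]
ft_force: [0.1, 7.0, 4.1]
width: 0.0004
```

```bash
python3 k.py|grep -v z98
```

```text
clampx TCP mm 23.1 Fx 6.99 t 26.525 [ 0.5136 -0.1173  0.1483]
meanF 7.37 sd 0.28
Feff 6.28 Fz 5.0
```

>>> {"name": "apply_moves", "arguments": {
  "series": [
    {"slide": [-0.04, 0, 0], "rotation": [0, 0, 0], "fingers": 0},
    {"slide": [0, 0, 0], "rotation": [0, 0, 0], "fingers": 0}
  ]
}}

```text
time_s: 27.12
tcp_pos: [0.5134, -0.1189, 0.1485]
eef_rot: [0.753, 0.658, 0.001, -0.0]
ft_force: [-0.3, 9.8, 6.3]
width: 0.0004
```

```bash
python3 k.py|grep -v z98
```

```text
clampx TCP mm 21.5 Fx 9.69 t 27.125 [ 0.5134 -0.1189  0.1485]
meanF 9.52 sd 0.48
Feff 8.29 Fz 6.4
```

>>> {"name": "apply_moves", "arguments": {
  "series": [
    {"slide": [-0.03, 0, 0], "rotation": [0, 0, 0], "fingers": 0},
    {"slide": [0, 0, 0], "rotation": [0, 0, 0], "fingers": 0}
  ]
}}

```text
time_s: 27.72
tcp_pos: [0.5133, -0.1201, 0.1486]
eef_rot: [0.753, 0.658, 0.002, -0.001]
ft_force: [0.4, 11.2, 7.5]
width: 0.0001
```

```bash
python3 k.py|grep -v z98
```

```text
clampx TCP mm 20.3 Fx 11.12 t 27.725 [ 0.5133 -0.1201  0.1486]
meanF 11.61 sd 0.31
Feff 10.51 Fz 6.5
```

The trigger force rises steeply to about 10.5 N before any give, so the ratchet is holding roughly 14 N. I'll release and retreat.

>>> {"name": "apply_moves", "arguments": {
  "series": [
    {"slide": [0.25, 0, 0], "rotation": [0, 0, 0], "fingers": 0},
    {"slide": [0.2, 0, 0], "rotation": [0, 0, 0], "fingers": 0},
    {"slide": [0, 0, -0.6], "rotation": [0, 0, 0], "fingers": 0},
    {"slide": [0, 0, -0.8], "rotation": [0, 0, 0], "fingers": 0},
    {"slide": [0, 0, 0], "rotation": [0, 0, 0], "fingers": 0},
    {"slide": [0, 0, 0], "rotation": [0, 0, 0], "fingers": 0}
  ]
}}

```text
time_s: 28.82
tcp_pos: [0.5157, -0.0965, 0.2314]
eef_rot: [0.754, 0.657, -0.001, 0.0]
ft_force: [1.0, -0.7, -0.8]
width: -0.0003
```

```bash
python3 k.py
python3 - <<'E'
from h import *
a=robot.capture("scene")["pixels"]
cv2.imwrite("pics/s4.png",cv2.resize(a,None,fx=1.5,fy=1.5)[:,:,::-1])
E
```

```text
clampx TCP mm 44.0 Fx -0.52 t 28.825 [ 0.5157 -0.0965  0.2314]
fruit 595 cx [ 92.2 121.5 145. ] z98 83.6
jaw 131 cx [77.8 82.7 87.3] z98 77.6
fixed 243 cx [151.  158.5 163.2] z98 85.9
red 118 cx [ 5.8 11.2 16. ] z98 162.9
meanF 0.22 sd 0.57
Feff 0.3 Fz -0.1
```

View pics/s4.png

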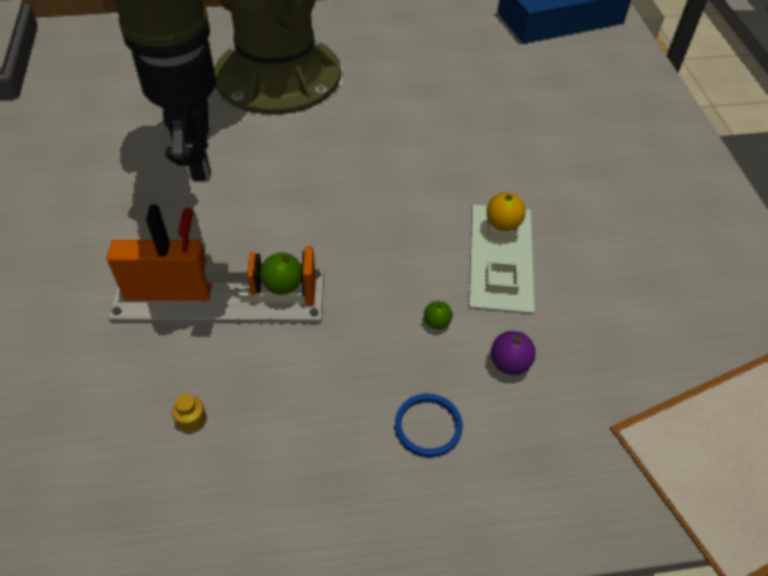

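The fruit is clamped between the jaws at (282,273), the trigger is back, the arm is clear, and the yellow fruit, weight and ring are undisturbed. Handing in.

```bash
python3 -c "
from bench import robot
print(robot.close_job())"
```

```text
the job is handed in; nothing more can be done
None
```

The green fruit is clamped in the orange bench clamp, and I handed the job in at about 29 s of the 72 s allowed. The hand-in reports no verdict, so the holding force below is my estimate.

- **What I did:** I set the fruit on the rails between the jaws, then squeezed the trigger with the closed fingers: two strokes to close the gap and two to load the spring. A fifth, partial squeeze was only a check.
- **Force on the fruit:** the trigger reading rose steeply to about 10.5 N in the check before anything seemed to give. That suggests the ratchet holds about 14 N. The highest load I estimated at any point was about 16 N.
- **How sure this is:** the force readings were noisy (about 0.5 N) and I corrected them for friction on the trigger bar, so the held force could be off by a few newtons. I also did not push the check far enough to see the force level off.
- **Last look:** the fruit sits within about 1 mm of the cradle point along the clamp, touching both jaws. The trigger is back at rest and the arm is clear of everything. By eye in the last picture, the yellow fruit, brass weight and blue ring have not moved. I did not re-measure them.
- **Failed check:** one colour measurement of the fruit after I put it down was spoiled by the arm's olive paint. I repeated it with a narrower mask and it agreed with the pictures.

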